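Fit the sensor drive into the gearcase by feeling for its slot

TASK

Take the sensor drive out of the wooden block, lower it into the gearcase's bore until its tang rests on the coupling deep inside and, pressing only lightly, turn it so that the tang drags round over the coupling's face until it drops into the hidden slot. Stop turning as soon as it drops, for the geartrain inside is timed and must not be turned; then see the flange fully home, flush on the rim, and let go. Never force it, and leave everything else on the bench where it is.

Things in the scene. Friction and masses are not known exactly. Their poses are not given: they have to be found in the camera images.
- head_centre (a point): Centre of the sensor drive's black plastic head, the part to grip: 46 mm long (own x), 30 mm wide between flat sides (own y), 30 mm high. A plug socket sticks out of its +x end, to 38 mm from this point. Own z is up, along the drive's axis. The drive is one rigid piece of 0.34 kg (20 % more or less).
- flange_seat (a point): Centre of the underside of the drive's round flange (52 mm diameter, 6 mm thick), 31 mm below head_centre, same axes. Between flange and head is a neck 28 mm thick and 10 mm high. Below it hangs a steel shank of 28 mm diameter that tapers to 20 mm between 48 and 57 mm below this point and ends 70 mm below it.
- tang_tip (a point): Lower end of the drive tang, on the drive's axis, 77 mm below flange_seat, same axes. The tang is a flat blade on the shank's end: 18 mm long along the drive's own x, 5 mm thick (3.4 mm at the tip), 7 mm high. It fits the slot either way round (half a turn makes no difference).
- drive_unit: The whole sensor drive; origin and axes as flange_seat.
- block: Hardwood block fixed to the bench, 170 (own x) x 85 x 95 mm high, origin at the centre of its underside. The drive stands in its 36 mm hole, flange on the block's top, shank hanging free; an engine valve stands in a smaller hole 88 mm farther along the block's +x, its head 10 mm above the block.
- gearcase: Cast aluminium gearcase bolted to the bench, 200 (own x) x 150 mm, origin at the centre of its underside. The casing's top is 72 mm high; a round tower of 54 mm diameter on it carries the bore. A lug and a cover on the tower's +x side stay below the rim.
- bore_mouth (a point): Centre of the bore's mouth on the tower's flat rim, 105 mm above the bench, 30 mm from the case's centre towards its -x; axes as gearcase. The bore is upright, 30.4 mm in diameter. With the tang resting on the coupling inside, the flange stands 7 mm above this rim; with the tang in the slot it comes down flush on it.
- train (a joint): Turn of the timed geartrain, and the coupling with it, about the bore's axis since the start, rad, + anticlockwise from above; 0 at the start whatever the slot's direction. It has 0.3 N m of friction, far more than a light drag over the face; it turns if the tang is driven on against the slot's wall.
- valve: Engine valve standing in the block's small hole, head 34 mm in diameter. Bystander.
- screwdriver: Screwdriver lying on the bench, 190 mm long. Bystander.
- clamp: Small steel hold-down fork lying on the bench, about 60 x 35 x 10 mm. Bystander.
- mug: White mug, 95 mm high. Bystander.
- tape: Roll of tape, 100 mm in diameter, 25 mm high. Bystander.
- pliers: Pliers lying on the bench, about 170 mm long. Bystander.
- coupling_face (a point): Centre of the flat face of the black coupling down in the bore behind a black seal ring, 70 mm below bore_mouth; axes as gearcase (NOT the slot's). A slot 7.4 mm wide and 10 mm deep crosses the face through its centre. Its direction is not given: anywhere within 0.7 rad (40 degrees) either side of the case's own x axis.
There are look-alikes about, which are no part of the job. Leave any blue or orange look-alike of the drive_unit alone.

How it is judged:
At the end, for the whole second after the job is handed in: The sensor drive stands upright (within 0.05 rad) in the gearcase's bore, its flange flush on the rim (within 2.5 mm), centred within 4 mm, at rest and let go, and the geartrain has not been turned (within 0.12 rad) (z of flange_seat in the frame of bore_mouth below 0.0025 m and horizontal distance between flange_seat and bore_mouth below 0.004 m and angle between drive_unit's own z axis and vertical below 0.05 rad and value of joint train between -0.12 and 0.12 rad and linear speed of drive_unit below 0.01 m/s and contact force between the fingers and drive_unit below 0.05 N); the robot touches nothing.
It fails at once if The sensor drive is forced: it bears on the gearcase or its coupling with more than 60 N, all its contacts there added up (contact force between drive_unit and gearcase above 60 N).
It fails at once if The timed geartrain is turned by more than 0.12 rad (value of joint train above 0.12 rad or value of joint train below -0.12 rad).
It fails at once if Another thing on the bench is moved by more than 30 mm (distance of any of valve, screwdriver, clamp, mug, tape, pliers from where it was at the start of the episode above 0.03 m).
It also fails if it takes over 64 s, if anything falls off the work surface, if the arm or the gripper's body presses on something with over 40 N, if the wrist force passes 120 N, or if a joint passes its speed limit or range.

ROBOT

A 6-joint arm with a two-finger parallel gripper is mounted at the origin on the work surface. World frame = base frame: x ahead of the robot, y to its left, z up, the work surface at z = 0. Lengths are in m, angles in rad, forces in N, time in s.
With the tool pointing down it reaches from about 0.3 to 0.775 m from the base axis. Payload 14.6 kg.
Tool frame: the origin (TCP) lies on the centre line of the jaws, within the pads' length; the fingertips stand 14 mm ahead of it and the grasp point (between the pads) lies 5 mm behind it; x points along the fingers, y is the direction in which the jaws open and shut, and the axes are right-handed (so a half turn about x gives the same grasp; the last joint's range is limited). The gripper opens to 94 mm and grips with 3 to 60 N. Pads are 16 mm wide; open, the fingers measure 119 mm over their backs; the gripper's body (75 mm by 177 mm) begins 78 mm behind the grasp point.
Start: joints at [-1.2, 0.3, 1.521, -0, 1.321, -0.067], TCP at [0.233, -0.498, 0.219] pointing down, gripper open.
Joint ranges: [-3.03, 3.03], [-0.79, 2.21], [0.23, 2.52], [-1.04, 4.18], [0, 3.07], [-2.55, 2.55]. Speed limits (rad/s): [2.22, 2.22, 2.57, 3.14, 3.14, 3.14].

INTERFACE

Orientations are given as [roll, pitch, yaw] about the fixed x, y, z axes, in that order (R = Rz(yaw) Ry(pitch) Rx(roll)).
In Python, from station import * gives the robot as it stands. The module is installed in compiled form; this text tells all that it offers.
- The arm moves only by the shell command python3 -m handwheel 'ROWS' [FORCE]. ROWS is JSON, a list of rows, each a list of 3 entries, a list of its own where there are three numbers: the shift along the tool's x, y, z in mm, then the turn about the tool's x in rad, then the gripper command: -1 is fully open, 1 is shut, values between are in proportion. In form: [[[dx, dy, dz], spin, gripper], ...]. A call has exactly 5 rows; each row is the pose to reach, as a shift and turn from the pose measured when the call began, along the tool's axes at that moment; what a row does not reach only later rows make up. A row lasts 1/10 s, in which the tool goes at most 50 mm and 8.59 degrees, less where a joint would pass 70% of its speed; a pose out of reach is approached as far as the arm can. A call with a gripper value outside its range is refused whole. The fingers move at their own pace and stop on an object; FORCE is the grip in N (left out, the last holds). Time passes only in rows, so rows that repeat a pose let the fingers close, or fill a call up. It gives the time, the measured TCP pose, the force and the opening at its end, in the units of the state.
- get_obs(): the state, without advancing time (a new reading comes with each control period).
- camera(name): name is "scene" or "top" or "wrist"; returns (picture, depth): 420x560x3 uint8, blue, green, red; 420x560 float32, m along the optical axis (not along the pixel's ray), 0 where there is no reading.
- camera_info(name): a dict with "fx", "fy", "cx", "cy" (pixels), "extrinsics" (4x4, takes a point from camera to world coordinates). Camera axes: x right, y down, z forward; pixel columns grow to the right and rows downward; lengths in m; the calibration is good to about 2 mm. A picture is of the moment at which its call begins: read the wrist's pose just before it. camera_info takes no time and is no camera call; for the wrist camera it gives the pose at the moment of the call.
- hand_in(): hands the job in, once; it reports no verdict.
The state is a dict: "time_s": time; "qpos": joint angles; "joint_vel": joint speeds; "tau": joint torques, N m; "ee_pos": TCP position; "eef_rot": TCP orientation; "force": force on the tool from outside, world axes, zero at the start; "moment": the same for the moment, N m; "grip_width": finger opening in m.
Only numpy, scipy, OpenCV 4.12 (cv2) and the standard library are available. Lean on these libraries where they do the work, as an engineer would, in place of code of your own. Each camera call takes 0.05 s, during which the arm holds its last target. There are 200 camera calls.

## Working session

There is one attempt and no reset: what is moved stays moved. The work goes in short steps, Python scripts to look and compute and a shell command to move; the robot and the scene stay as the last step left them, time stands still between calls to the robot, and variables do not carry over. Pictures are saved under pics/ and viewed, about 8 in all and at most 12, crops included, and the job is handed in when it is done.

```bash
mkdir -p pics; cat > h.py <<'E'
from station import *
import numpy as np, cv2
def world(cam,info,u,v,d):
    p=np.array([(u-info["cx"])/info["fx"]*d,(v-info["cy"])/info["fy"]*d,d,1]); return (info["extrinsics"]@p)[:3]
def cloud(name):
    info=camera_info(name); im,d=camera(name)
    v,u=np.indices(d.shape); P=np.stack([(u-info["cx"])/info["fx"]*d,(v-info["cy"])/info["fy"]*d,d,np.ones_like(d)],-1)@np.array(info["extrinsics"]).T
    P=P[...,:3]; P[d==0]=np.nan
    return im,d,P,info
E
python3 - <<'E'
from h import *
for n in ("scene","top"):
    im,d,P,i=cloud(n); cv2.imwrite(f"pics/{n}0.png",im); np.save(f"{n}0.npy",P)
    print(n,np.round(i["extrinsics"],3).tolist(),i["fx"])
print(get_obs())
E
```

```text
scene [[0.655, 0.569, -0.497, 1.149], [0.755, -0.498, 0.426, -0.531], [-0.005, -0.654, -0.756, 1.01], [0.0, 0.0, 0.0, 1.0]] 434.1230524127651
top [[-0.007, -0.996, 0.092, 0.453], [-1.0, 0.007, 0.002, -0.008], [-0.003, -0.092, -0.996, 1.229], [0.0, 0.0, 0.0, 1.0]] 486.895735344026
{'time_s': 0.1, 'qpos': array([-1.19961752e+00,  3.00404687e-01,  1.52150651e+00, -1.89780694e-05,
        1.32072772e+00, -6.66005049e-02]), 'joint_vel': array([-8.27064479e-05, -1.08437917e-03, -2.22811089e-03, -1.38567115e-03,
       -3.92883802e-04, -6.18003408e-04]), 'tau': array([-3.92265538e-04, -5.32644904e+01, -3.53285122e+01,  7.08403392e-02,
        2.34514161e-02, -6.59859325e-05]), 'ee_pos': array([ 0.23307249, -0.49792666,  0.21895431]), 'eef_rot': array([-1.61982851,  1.56974991,  1.95954816]), 'force': array([ 0.07941676, -0.23431607, -0.35466483]), 'moment': array([ 0.00117617, -0.02228687,  0.01261531]), 'grip_width': 0.09411301391303967}
```

View pics/top0.png

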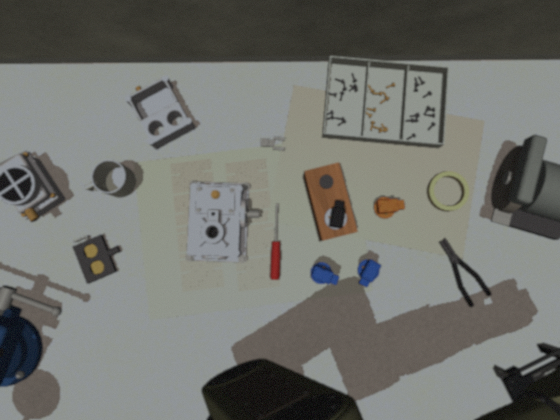

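View pics/scene0.png

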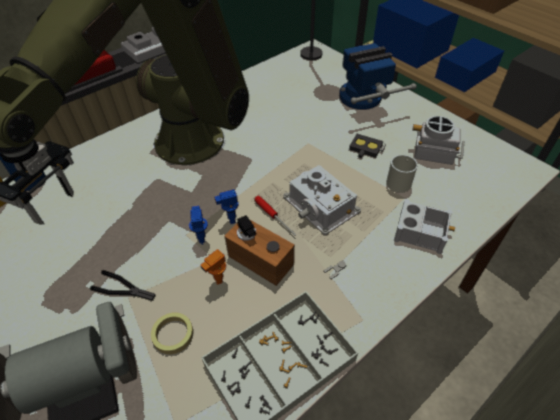

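The top view shows the block at about (330,202), with the drive's black head at (338,213) and the valve at (326,182). The gearcase is at (218,222) and its bore at (212,232). The scene view agrees. Next I'll measure these positions.

```bash
python3 - <<'E'
from h import *
im=cv2.imread("pics/top0.png"); P=np.load("top0.npy"); Z=P[...,2]
hsv=cv2.cvtColor(im,cv2.COLOR_BGR2HSV)
def box(m,u0,u1,v0,v1):
    k=np.zeros(m.shape,bool); k[v0:v1,u0:u1]=1; return m&k
def rep(n,m):
    q=P[m]; r=cv2.minAreaRect((q[:,:2]*1000).astype(np.float32)); bx=cv2.boxPoints(r)
    print(n,m.sum(),"mean",q.mean(0).round(4),"rect",np.round(r[0],1),np.round(r[1],1),round(r[2],1),"zmed",np.median(q[:,2]).round(4), "edges",[ (round(float(np.hypot(*(bx[i+1]-bx[i]))),0),round(float(np.degrees(np.arctan2(*(bx[i+1]-bx[i])[::-1]))),1)) for i in (0,1)])
rep("block",box((abs(Z-.095)<.008),295,365,155,250))
rep("head",box((Z>.13),300,365,180,245))
rep("headtop",box((Z>.140)&(hsv[...,2]<70),300,365,180,245))
rep("flange",box((abs(Z-.101)<.004)&(hsv[...,1]<60)&(hsv[...,2]>90),300,365,190,245))
rep("valve",box((Z>.101)&(Z<.112),300,365,165,196))
rep("case",box((abs(Z-.072)<.006),180,265,175,270))
rep("rim",box((abs(Z-.105)<.005),190,235,210,250))
cv2.imwrite("pics/c1.png",np.hstack([cv2.resize(im[150:250,290:390],(400,400),interpolation=cv2.INTER_CUBIC),cv2.resize(im[175:275,175:275],(400,400),interpolation=cv2.INTER_CUBIC)]))
E
```

```text
block 2123 mean [ 0.5735 -0.1291  0.095 ] rect [ 571.6 -131.5] [170.1  86. ] 13.8 zmed 0.0948 edges [(86.0, -76.2), (170.0, 13.8)]
head 340 mean [ 0.5357 -0.1415  0.1398] rect [ 538.2 -142.4] [30.1 61.9] 81.3 zmed 0.1404 edges [(62.0, -8.7), (30.0, 81.3)]
headtop 183 mean [ 0.5308 -0.1416  0.1422] rect [ 531.1 -141.2] [27.8 45.7] 79.8 zmed 0.1419 edges [(46.0, -10.2), (28.0, 79.8)]
flange 103 mean [ 0.5276 -0.1342  0.1002] rect [ 525.7 -141.2] [52.3 42.6] 75.2 zmed 0.0999 edges [(43.0, -14.8), (52.0, 75.2)]
valve 151 mean [ 0.6162 -0.1207  0.1046] rect [ 616.9 -130. ] [45.6 49.9] 33.2 zmed 0.1046 edges [(50.0, -56.8), (46.0, 33.2)]
case 2687 mean [0.527  0.1405 0.0727] rect [526.1 137.6] [137.6 179.1] 87.1 zmed 0.0725 edges [(179.0, -2.9), (138.0, 87.1)]
rim 395 mean [0.5107 0.1442 0.1042] rect [512.4 142.3] [52.5 77.6] 79.4 zmed 0.1042 edges [(78.0, -10.6), (52.0, 79.4)]
```

View pics/c1.png

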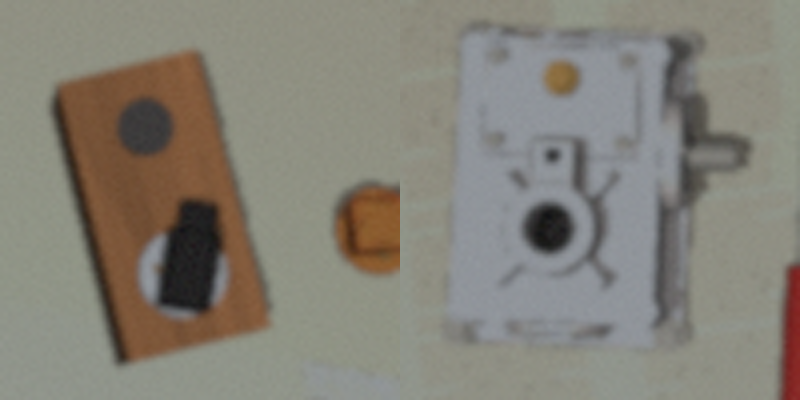

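```bash
cat >> h.py <<'E'
from scipy.spatial.transform import Rotation as Rn
def tool():
    o=get_obs(); R=Rn.from_euler("xyz",o["eef_rot"]).as_matrix(); return o,R
def delta(target,yaw=None):
    """shift in tool axes (mm) to world target; spin so that tool y points along world angle yaw (mod pi)"""
    o,R=tool(); s=R.T@(np.array(target)-o["ee_pos"])*1000
    jy=np.arctan2(R[1,1],R[0,1]); sp=None
    if yaw is not None: sp=-((yaw-jy+np.pi/2)%np.pi-np.pi/2)
    print("t",round(o["time_s"],2),"pos",o["ee_pos"].round(4),"tool x",R[:,0].round(4),"jaw angle",round(jy,4),"q6",round(o["qpos"][5],3),"F",o["force"].round(2),"w",round(o["grip_width"],4)); print(" shift",s.round(1),"spin",sp)
E
python3 - <<'E'
from h import *
i=camera_info("wrist"); o,R=tool(); E=np.array(i["extrinsics"])
print("cam pos in tool",(R.T@(E[:3,3]-o["ee_pos"])).round(4)); print((R.T@E[:3,:3]).round(3),i["fx"])
print(R.round(3))
delta([.5308,-.1412,.26],np.pi/2-.166)
delta([.5107,.1442,.26],np.pi/2-.05)
P=np.load("top0.npy");Z=P[...,2]
print("orange zmax",np.nanmax(Z[190:222,370:408]))
# bore center: dark blob in top view cast to z=.105
im=cv2.imread("pics/top0.png");g=cv2.GaussianBlur(im,(3,3),0).max(2)[215:250,195:230]
m=(g<70).astype(np.uint8); n,l,s,c=cv2.connectedComponentsWithStats(m); print(s,c+[195,215])
i=camera_info("top");E=np.array(i["extrinsics"])
for k in range(1,n):
    u,v=c[k]+[195,215]; r=E[:3,:3]@[(u-i["cx"])/i["fx"],(v-i["cy"])/i["fy"],1]; print(E[:3,3]+r*(.105-E[2,3])/r[2])
E
```

```text
cam pos in tool [-0.1643 -0.0003 -0.0793]
[[ 0.002 -0.276  0.961]
 [ 1.    -0.    -0.002]
 [ 0.001  0.961  0.276]] 336.21617074668296
[[-0.     0.424 -0.906]
 [ 0.001 -0.906 -0.424]
 [-1.    -0.001 -0.   ]]
t 0.1 pos [ 0.2331 -0.4979  0.219 ] tool x [-4.e-04  1.e-03 -1.e+00] jaw angle -1.133 q6 -0.067 F [ 0.08 -0.23 -0.35] w 0.0941
 shift [ -40.8 -196.9 -420.9] spin 0.6037840428801875
t 0.1 pos [ 0.2331 -0.4979  0.219 ] tool x [-4.e-04  1.e-03 -1.e+00] jaw angle -1.133 q6 -0.067 F [ 0.08 -0.23 -0.35] w 0.0941
 shift [ -40.5 -463.9 -523.7] spin 0.48778404288018784
orange zmax 0.13014285120790947
[[   0    0   35   35 1136]
 [  12   12   11   11   89]] [[212.02816901 232.02288732]
 [211.64044944 231.70786517]]
[0.49966826 0.14473611 0.105     ]
```

```bash
python3 -m handwheel '[[[-40,-20,-40],0.12,-1],[[-41,-40,-84],0.24,-1],[[-41,-60,-126],0.36,-1],[[-41,-79,-168],0.48,-1],[[-41,-98,-210],0.6,-1]]'; python3 -c "
from h import *
delta([.5308,-.1412,.25],np.pi/2-.166)"
```

```text
time_s: 0.6
ee_pos: [0.3827, -0.3183, 0.26]
eef_rot: [-1.06, 1.57, 1.914]
force: [0.6, -0.3, 0.4]
grip_width: 0.0937
t 0.6 pos [ 0.3827 -0.3183  0.26  ] tool x [-4.e-04  1.e-03 -1.e+00] jaw angle -1.7379 q6 0.97 F [ 0.64 -0.34  0.39] w 0.0937
 shift [  10.2 -199.3 -116.6] spin -0.0011336094856417844
```

```bash
python3 -m handwheel '[[[2,-40,-23],-0.14,-1],[[4,-80,-46],-0.29,-1],[[6,-120,-70],-0.44,-1],[[8,-160,-93],-0.59,-1],[[10,-199,-117],-0.74,-1]]' >/dev/null
for i in 1 2; do :; done
python3 -m handwheel '[[[0,0,0],-0.15,-1],[[0,0,0],-0.3,-1],[[0,0,0],-0.45,-1],[[0,0,0],-0.6,-1],[[0,0,0],-0.75,-1]]' >/dev/null
python3 -m handwheel '[[[0,0,0],-0.15,-1],[[0,0,0],-0.3,-1],[[0,0,0],-0.45,-1],[[0,0,0],-0.6,-1],[[0,0,0],-0.75,-1]]' >/dev/null
python3 -m handwheel '[[[0,0,0],-0.15,-1],[[0,0,0],-0.3,-1],[[0,0,0],-0.45,-1],[[0,0,0],-0.6,-1],[[0,0,0],-0.75,-1]]' >/dev/null
python3 -c "
from h import *
delta([.5308,-.1412,.25],np.pi/2-.166)"
```

```text
t 2.6 pos [ 0.5316 -0.1396  0.2488] tool x [-0.0028  0.0018 -1.    ] jaw angle 1.2582 q6 -1.582 F [-0.79  0.44 -0.93] w 0.0941
 shift [-1.2 -1.8 -0.3] spin -0.1465774088277767
```

```bash
python3 -m handwheel '[[[-1,-2,0],-0.1,-1],[[-1,-2,0],-0.147,-1],[[-1,-2,0],-0.147,-1],[[-1,-2,0],-0.147,-1],[[-1,-2,0],-0.147,-1]]' >/dev/null
python3 - <<'E'
from h import *
delta([.5308,-.1412,.25],np.pi/2-.166)
im,d,P,i=cloud("wrist"); cv2.imwrite("pics/w1.png",im); np.save("w1.npy",P)
g=im.max(2); Z=P[...,2]
near=np.hypot(P[...,0]-.531,P[...,1]+.141)
def rep(n,m):
    q=P[m]; r=cv2.minAreaRect((q[:,:2]*1000).astype(np.float32)); print(n,m.sum(),q.mean(0).round(4),np.round(r[0],1),np.round(r[1],1),round(r[2],2))
rep("headtop",(Z>.137)&(Z<.147)&(near<.06))
rep("upper",(Z>.12)&(Z<.147)&(near<.06))
rep("flange",(abs(Z-.101)<.003)&(near<.035))
E
```

```text
t 3.1 pos [ 0.531  -0.1414  0.2497] tool x [-0.003   0.0019 -1.    ] jaw angle 1.404 q6 -1.732 F [0.9  0.06 0.11] w 0.0939
 shift [-0.3  0.2 -0.2] spin -0.0007553106986382119
headtop 1761 [ 0.528  -0.1407  0.1405] [ 528.9 -140.8] [29.8 45.4] 81.02
upper 2243 [ 0.5314 -0.1412  0.1389] [ 536.4 -142. ] [29.9 60.7] 80.79
flange 614 [ 0.5236 -0.14    0.0998] [ 525.8 -140.2] [51.2 44.5] 80.63
```

View pics/w1.png

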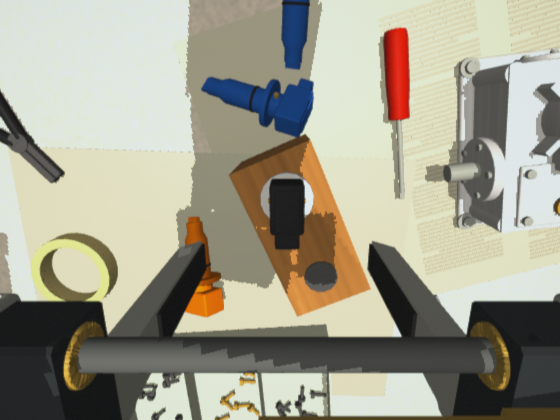

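The wrist view shows the head at (287,205), its plug pointing down the image, and the orange look-alike clear at (205,270). Wrist and top measurements agree to about 2 mm, so I'll half-close the gripper and descend.

```bash
python3 -m handwheel '[[[20,0,-2],-0.007,0],[[50,0,-2],-0.007,0],[[80,0,-2],-0.007,0],[[100,0,-2],-0.007,0],[[110,0,-2],-0.007,0]]' 30
python3 -m handwheel '[[[9,0,0],0,0],[[18,0,0],0,0],[[18,0,0],0,0],[[18,0,0],0,0],[[18,0,0],0,0]]' 30
python3 -c "
from h import *
delta([.5289,-.1408,.122],np.pi/2-.159)"
```

```text
time_s: 3.65
ee_pos: [0.5281, -0.1406, 0.138]
eef_rot: [2.828, 1.565, 2.668]
force: [0.5, 0.8, 0.5]
grip_width: 0.0573
time_s: 4.15
ee_pos: [0.5283, -0.1407, 0.1207]
eef_rot: [2.795, 1.566, 2.635]
force: [-1.0, 0.1, -0.2]
grip_width: 0.0468
t 4.15 pos [ 0.5283 -0.1407  0.1207] tool x [-0.0041  0.0023 -1.    ] jaw angle 1.4107 q6 -1.739 F [-0.99  0.07 -0.19] w 0.0468
 shift [-1.3  0.   0.6] spin -0.0011270504316540642
```

```bash
python3 -m handwheel '[[[-1,0,0.5],0,0.5],[[-1,0,0.5],0,1],[[-1,0,0.5],0,1],[[-1,0,0.5],0,1],[[-1,0,0.5],0,1]]' 45
python3 -m handwheel '[[[-4,0,0],0,1],[[-12,0,0],0,1],[[-25,0,0],0,1],[[-40,0,0],0,1],[[-60,0,0],0,1]]' 45
python3 -m handwheel '[[[-20,0,0],0,1],[[-40,0,0],0,1],[[-60,0,0],0,1],[[-60,0,0],0,1],[[-60,0,0],0,1]]' 45
python3 - <<'E'
from h import *
delta([.4997,.1447,.24],np.pi/2-.05)
im,d,P,i=cloud("wrist"); cv2.imwrite("pics/w2.png",im[:330]); np.save("w2.npy",P)
E
```

```text
time_s: 4.65
ee_pos: [0.529, -0.1408, 0.1221]
eef_rot: [2.756, 1.567, 2.596]
force: [-0.7, 0.8, 5.7]
grip_width: 0.0299
time_s: 5.15
ee_pos: [0.5289, -0.1409, 0.183]
eef_rot: [2.803, 1.566, 2.643]
force: [-0.0, 0.3, -3.6]
grip_width: 0.0301
time_s: 5.65
ee_pos: [0.529, -0.141, 0.2429]
eef_rot: [2.798, 1.566, 2.638]
force: [-0.7, 0.4, -3.1]
grip_width: 0.0295
t 5.65 pos [ 0.529  -0.141   0.2429] tool x [-0.0041  0.0023 -1.    ] jaw angle 1.4107 q6 -1.739 F [-0.74  0.42 -3.08] w 0.0295
 shift [  3.7 277.4 -74.5] spin -0.11011050506050157
```

View pics/w2.png

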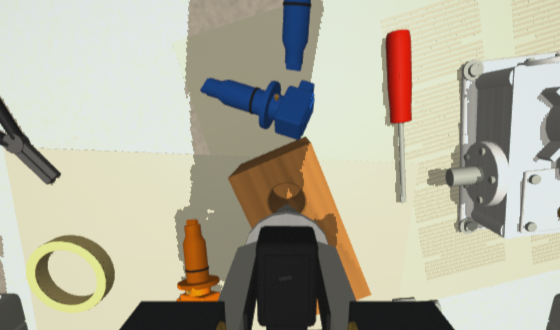

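```bash
python3 -m handwheel '[[[0,25,0],0,1],[[0,65,0],0,1],[[0,105,0],0,1],[[0,145,0],0,1],[[0,185,0],0,1]]' 45
python3 -m handwheel '[[[0,40,0],-0.05,1],[[0,75,0],-0.11,1],[[0,95,0],-0.11,1],[[0,104,0],-0.11,1],[[0,104,0],-0.11,1]]' 45
python3 - <<'E'
from h import *
delta([.4997,.1447,.24],np.pi/2-.05)
im,d,P,i=cloud("wrist"); cv2.imwrite("pics/w3.png",im); np.save("w3.npy",P); Z=P[...,2]
r=np.hypot(P[...,0]-.4997,P[...,1]-.1447)
m=(abs(Z-.105)<.004)&(r<.036); q=P[m][:,:2]; print(m.sum(),q.min(0),q.max(0),np.median(P[m][:,2]))
v,u=np.where(m); print(u.min(),u.max(),v.min(),v.max())
c=im[max(v.min()-25,0):v.max()+25,u.min()-25:u.max()+25]; c=cv2.resize(c,None,fx=3,fy=3,interpolation=cv2.INTER_CUBIC)
b=cv2.convertScaleAbs(np.clip(c.astype(float),0,80),alpha=3.0)
cv2.imwrite("pics/w3c.png",np.hstack([c,b])[:600,:800]); print(c.shape)
E
```

```text
time_s: 6.2
ee_pos: [0.558, 0.0433, 0.2413]
eef_rot: [2.953, 1.563, 2.793]
force: [1.5, -0.9, -3.2]
grip_width: 0.0296
time_s: 6.7
ee_pos: [0.5743, 0.1464, 0.2404]
eef_rot: [2.936, 1.562, 2.887]
force: [1.0, -0.1, -3.0]
grip_width: 0.0296
t 6.7 pos [0.5743 0.1464 0.2404] tool x [-0.0089  0.0023 -1.    ] jaw angle 1.5213 q6 -1.336 F [ 1.   -0.14 -3.  ] w 0.0296
 shift [  1.1  -5.4 -74.4] spin 0.000478756558526916
2313 [0.47325956 0.11925533] [0.53566046 0.17212596] 0.10371879493030761
251 311 90 163
(369, 330, 3)
```

View pics/w3.png

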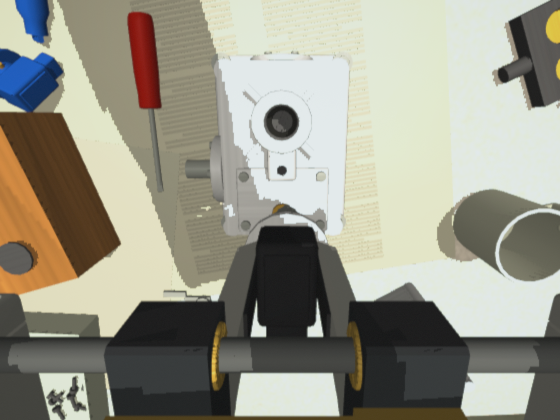

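View pics/w3c.png

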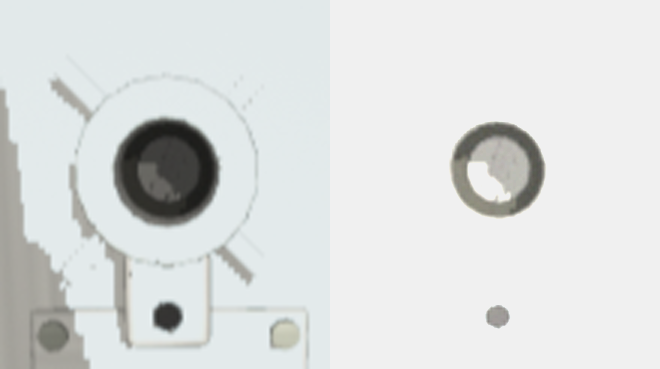

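```bash
python3 - <<'E'
from h import *
im=cv2.imread("pics/w3.png"); P=np.load("w3.npy"); Z=P[...,2]; i=camera_info("wrist"); E=np.array(i["extrinsics"])
def cast(u,v,z): 
    r=E[:3,:3]@[(u-i["cx"])/i["fx"],(v-i["cy"])/i["fy"],1]; return E[:3,3]+r*(z-E[2,3])/r[2]
g=cv2.cvtColor(im,cv2.COLOR_BGR2GRAY)
def blob(m,x0,y0,x1,y1):
    k=np.zeros_like(g); k[y0:y1,x0:x1]=(m[y0:y1,x0:x1]*255); cs,_=cv2.findContours(k,cv2.RETR_EXTERNAL,cv2.CHAIN_APPROX_NONE); c=max(cs,key=cv2.contourArea); return cv2.fitEllipse(c)
b=blob(g<130,255,95,310,150); h=blob(g<130,270,160,295,182)
bw=cast(*b[0],.105); hw=cast(*h[0],Z[165:177,270:278].max() if 0 else .1)
print("bore",np.round(b[0],1),np.round(b[1],1),bw.round(4),"dia",(np.array(b[1])*(E[2,3]-.105)/i["fx"]).round(4)); print("hole",h[0],hw.round(4),"yaw",np.arctan2(*(hw-bw)[:2][::-1]))
# case side edges: image lines of casing top -> yaw from case top points
m=(abs(Z-.072)<.004)&(np.hypot(P[...,0]-.52,P[...,1]-.14)<.13); q=P[m]; r=cv2.minAreaRect((q[:,:2]*1000).astype(np.float32)); print("case",r)
# rim points circle fit
rr=np.hypot(P[...,0]-bw[0],P[...,1]-bw[1]); q=P[(abs(Z-.104)<.002)&(rr<.030)&(P[...,0]<bw[0]+.01)]; print("rim x",q[:,0].min(),"y",q[:,1].min(),q[:,1].max())
u,v=map(int,np.round(b[0])); print("depths Z in bore",np.round(Z[v-10:v+11:2,u-10:u+11:2]*1000).tolist())
# flange of held drive
fl=P[(abs(Z-.2195)<.006)&(np.hypot(P[...,0]-.574,P[...,1]-.146)<.04)]; print("flange",len(fl),fl.min(0),fl.max(0)); 
c=g[v-16:v+17,u-16:u+17].astype(float); c=np.clip((c-20)/(90-20),0,1)*255
cv2.imwrite("pics/bore.png",cv2.resize(c.astype(np.uint8),(528,528),interpolation=cv2.INTER_CUBIC))
E
```

```text
bore [281.  121.9] [33.9 34.3] [0.4999 0.145  0.105 ] dia [0.0303 0.0307]
hole (281.300537109375, 170.02317810058594) [0.5426 0.1428 0.1   ] yaw -0.0500714991832538
case ((527.3043823242188, 138.18385314941406), (138.17701721191406, 177.75234985351562), 87.56629180908203)
rim x 0.4733614217500618 y 0.11925533424231786 0.17212596111989487
depths Z in bore [[45.0, 43.0, 44.0, 35.0, 35.0, 34.0, 24.0, 23.0, 24.0, 45.0, 45.0], [46.0, 45.0, 33.0, 35.0, 34.0, 23.0, 25.0, 23.0, 23.0, 35.0, 45.0], [44.0, 34.0, 33.0, 34.0, 33.0, 25.0, 25.0, 23.0, 25.0, 35.0, 35.0], [44.0, 34.0, 34.0, 34.0, 33.0, 25.0, 23.0, 24.0, 34.0, 33.0, 33.0], [46.0, 36.0, 34.0, 34.0, 24.0, 24.0, 24.0, 23.0, 33.0, 34.0, 34.0], [43.0, 35.0, 33.0, 33.0, 25.0, 23.0, 25.0, 33.0, 32.0, 34.0, 34.0], [44.0, 34.0, 34.0, 23.0, 24.0, 23.0, 25.0, 34.0, 33.0, 33.0, 33.0], [43.0, 34.0, 35.0, 24.0, 23.0, 25.0, 24.0, 34.0, 33.0, 34.0, 44.0], [45.0, 46.0, 34.0, 24.0, 26.0, 24.0, 34.0, 34.0, 34.0, 34.0, 45.0], [45.0, 46.0, 45.0, 42.0, 22.0, 25.0, 33.0, 34.0, 43.0, 44.0, 46.0], [44.0, 44.0, 45.0, 44.0, 44.0, 45.0, 44.0, 45.0, 45.0, 45.0, 44.0]]
flange 928 [0.54888488 0.12201087 0.21350077] [0.5689686  0.17102869 0.22013588]
```

View pics/bore.png

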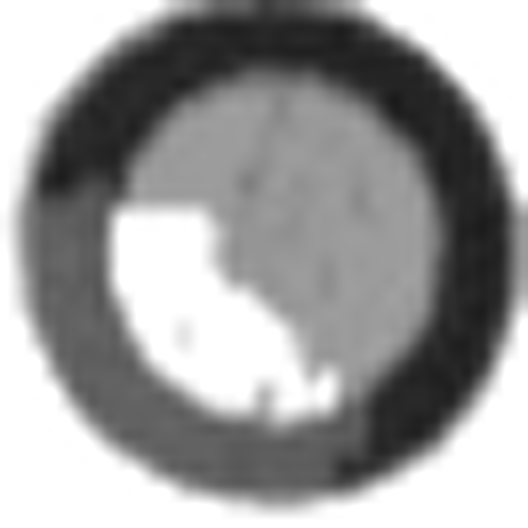

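```bash
python3 - <<'E'
from h import *
P=np.load("w3.npy"); r=np.hypot(P[...,0]-.4999,P[...,1]-.145)
q=P[(P[...,2]<.029)&(P[...,2]>.015)&(r<.016)][:,:2]; f=P[(abs(P[...,2]-.034)<.003)&(r<.016)][:,:2]
vx,vy,x,y=cv2.fitLine((q*1000).astype(np.float32),cv2.DIST_L2,0,.01,.01).ravel(); print(len(q),len(f),"slot yaw",np.arctan2(vy*np.sign(vx),abs(vx)),x,y)
r2=cv2.minAreaRect((q*1000).astype(np.float32)); print(r2)
delta([.5002,.145,.225],np.pi/2-.05)
E
```

```text
143 206 slot yaw -0.4406088 499.55502 145.7966
((499.6389465332031, 145.74237060546875), (7.3017425537109375, 22.162376403808594), 64.61869812011719)
t 6.75 pos [0.5744 0.1455 0.2407] tool x [-0.0085  0.0022 -1.    ] jaw angle 1.5205 q6 -1.336 F [ 0.53 -1.03 -3.57] w 0.0294
 shift [ 16.3  -4.3 -73.9] spin -0.00030222653755251905
```

The bore view shows the coupling (centre about pixel 281,122). The depth also reveals the slot, at yaw about -0.44 rad and 7.3 mm wide, which matches the given size. The drive is at -0.05, so I can set it down off the slot and turn clockwise into it.

```bash
python3 -m handwheel '[[[0,-1,-20],0,1],[[0,-2,-45],0,1],[[4,-4,-65],0,1],[[10,-4,-74],0,1],[[15,-4,-74],0,1]]' 45
python3 -m handwheel '[[[0,0,0],0,1],[[0,0,0],0,1],[[0,0,0],0,1],[[0,0,0],0,1],[[0,0,0],0,1]]' 45
python3 - <<'E'
from h import *
delta([.5004,.1453,.205],np.pi/2-.05)
E
```

```text
time_s: 7.25
ee_pos: [0.4994, 0.1441, 0.2264]
eef_rot: [2.934, 1.562, 2.883]
force: [-0.5, 0.2, -3.0]
grip_width: 0.0296
time_s: 7.75
ee_pos: [0.4996, 0.1441, 0.2264]
eef_rot: [2.936, 1.562, 2.885]
force: [-1.1, -0.3, -4.0]
grip_width: 0.0298
t 7.75 pos [0.4996 0.1441 0.2264] tool x [-0.0082  0.0022 -1.    ] jaw angle 1.5191 q6 -1.312 F [-1.08 -0.25 -3.99] w 0.0298
 shift [21.4  1.2  0.9] spin -0.0016648189775299027
```

```bash
python3 -m handwheel '[[[0,1.2,0.8],0,1],[[6,1.2,0.8],0,1],[[14,1.2,0.8],0,1],[[24,1.2,0.9],0,1],[[30,1.2,0.9],0,1]]' 45
python3 -c "
from h import *
delta([.5004,.1453,.165],np.pi/2-.05)"
```

```text
time_s: 8.25
ee_pos: [0.4999, 0.1452, 0.1949]
eef_rot: [3.008, 1.561, 2.956]
force: [-0.5, 0.6, -3.3]
grip_width: 0.0294
t 8.25 pos [0.4999 0.1452 0.1949] tool x [-0.0097  0.0018 -1.    ] jaw angle 1.5192 q6 -1.31 F [-0.46  0.62 -3.29] w 0.0294
 shift [29.9  0.   0.8] spin -0.001634433714985839
```

```bash
python3 -m handwheel '[[[5,0,0.6],0,1],[[10,0,0.7],0,1],[[15,0,0.7],0,1],[[20,0,0.8],0,1],[[24,0,0.8],0,1]]' 45
python3 -c "
from h import *
delta([.5004,.1453,.145],np.pi/2-.05)"
```

```text
time_s: 8.75
ee_pos: [0.5005, 0.1453, 0.1705]
eef_rot: [3.008, 1.561, 2.956]
force: [-0.6, 0.6, -3.8]
grip_width: 0.0299
t 8.75 pos [0.5005 0.1453 0.1705] tool x [-0.0097  0.0018 -1.    ] jaw angle 1.5192 q6 -1.31 F [-0.65  0.58 -3.76] w 0.0299
 shift [25.5  0.   0.2] spin -0.001629857362505538
```

```bash
python3 -m handwheel '[[[7,0,0.1],0,1],[[14,0,0.2],0,1],[[20,0,0.2],0,1],[[25,0,0.2],0,1],[[28,0,0.2],0,1]]' 45
python3 -c "
from h import *
delta([.5004,.1453,.139],np.pi/2-.05)"
```

```text
time_s: 9.25
ee_pos: [0.5003, 0.1453, 0.1419]
eef_rot: [3.029, 1.56, 2.977]
force: [-0.6, 0.2, -3.8]
grip_width: 0.0298
t 9.25 pos [0.5003 0.1453 0.1419] tool x [-0.0102  0.0017 -0.9999] jaw angle 1.5192 q6 -1.311 F [-0.63  0.23 -3.81] w 0.0298
 shift [2.9 0.  0.1] spin -0.0016280850127727842
```

Free in the bore so far. I'll feel for the coupling in small steps.

```bash
python3 -m handwheel '[[[0.5,0,0],0,1],[[1,0,0],0,1],[[1.5,0,0],0,1],[[2,0,0],0,1],[[2,0,0],0,1]]' 45
python3 -m handwheel '[[[0.4,0,0],0,1],[[0.8,0,0],0,1],[[1.2,0,0],0,1],[[1.2,0,0],0,1],[[1.2,0,0],0,1]]' 45
```

```text
time_s: 9.75
ee_pos: [0.5003, 0.1453, 0.14]
eef_rot: [3.023, 1.561, 2.972]
force: [-0.1, 0.5, -3.6]
grip_width: 0.0296
time_s: 10.25
ee_pos: [0.5003, 0.1453, 0.1389]
eef_rot: [3.01, 1.561, 2.958]
force: [-1.0, -0.0, -2.2]
grip_width: 0.0296
```

```bash
python3 -m handwheel '[[[0.2,0,0],0,1],[[0.4,0,0],0,1],[[0.6,0,0],0,1],[[0.6,0,0],0,1],[[0.6,0,0],0,1]]' 45
```

```text
time_s: 10.75
ee_pos: [0.5004, 0.1453, 0.1385]
eef_rot: [3.001, 1.561, 2.949]
force: [0.1, 0.9, 0.9]
grip_width: 0.0299
```

```bash
python3 -m handwheel '[[[0.5,0,0],0.02,1],[[0.7,0,0],0.04,1],[[0.7,0,0],0.06,1],[[0.7,0,0],0.07,1],[[0.7,0,0],0.07,1]]' 45
python3 -c "
from h import *
delta([.5004,.1453,.139],np.pi/2-.44); print(get_obs()['moment'])"
```

```text
time_s: 11.25
ee_pos: [0.5004, 0.1453, 0.1376]
eef_rot: [3.075, 1.561, 2.953]
force: [0.1, 0.9, -2.7]
grip_width: 0.0296
t 11.25 pos [0.5004 0.1453 0.1376] tool x [-0.0097  0.0018 -1.    ] jaw angle 1.4486 q6 -1.24 F [ 0.06  0.94 -2.71] w 0.0296
 shift [-1.4 -0.  -0. ] spin 0.3178430788585076
[ 0.20019238 -0.30789529  0.00707331]
```

```bash
python3 -m handwheel '[[[0.2,0,0],0,1],[[0.4,0,0],0,1],[[0.6,0,0],0,1],[[0.6,0,0],0,1],[[0.6,0,0],0,1]]' 45; python3 -m handwheel '[[[0.2,0,0],0,1],[[0.4,0,0],0,1],[[0.6,0,0],0,1],[[0.6,0,0],0,1],[[0.6,0,0],0,1]]' 45
```

```text
time_s: 11.75
ee_pos: [0.5005, 0.1454, 0.1372]
eef_rot: [3.058, 1.561, 2.935]
force: [-0.6, 0.4, 2.7]
grip_width: 0.0296
time_s: 12.25
ee_pos: [0.5006, 0.1454, 0.1369]
eef_rot: [3.041, 1.562, 2.919]
force: [-0.8, 0.1, 5.5]
grip_width: 0.0298
```

```bash
python3 -m handwheel '[[[0.2,0,0],0.02,1],[[0.3,0,0],0.04,1],[[0.3,0,0],0.06,1],[[0.3,0,0],0.06,1],[[0.3,0,0],0.06,1]]' 45; python3 -c "
from h import *
delta([.5004,.1453,.137],np.pi/2-.44); print(get_obs()['moment'])"
```

```text
time_s: 12.75
ee_pos: [0.5006, 0.1452, 0.1365]
eef_rot: [3.137, 1.562, 2.955]
force: [-1.1, -0.2, 2.5]
grip_width: 0.0297
t 12.75 pos [0.5006 0.1452 0.1365] tool x [-0.0091  0.0017 -1.    ] jaw angle 1.389 q6 -1.18 F [-1.08 -0.15  2.49] w 0.0297
 shift [-0.5  0.  -0.2] spin 0.25817109421218776
[-0.18885643 -0.08500299 -0.02500409]
```

```bash
python3 -m handwheel '[[[0.3,0,0],0.02,1],[[0.4,0,0],0.04,1],[[0.4,0,0],0.06,1],[[0.4,0,0],0.06,1],[[0.4,0,0],0.06,1]]' 45; python3 -c "
from h import *
delta([.5004,.1453,.137],np.pi/2-.44); print(get_obs()['moment'])"
```

```text
time_s: 13.25
ee_pos: [0.5005, 0.1454, 0.1358]
eef_rot: [-3.101, 1.561, 2.94]
force: [1.6, 2.2, -4.6]
grip_width: 0.0297
t 13.25 pos [0.5005 0.1454 0.1358] tool x [-0.0094  0.0019 -1.    ] jaw angle 1.3291 q6 -1.12 F [ 1.59  2.22 -4.62] w 0.0297
 shift [-1.2 -0.1 -0.1] spin 0.19829520916787668
[ 0.74761517 -0.57668764 -0.03213594]
```

Load is back to the drive's full weight at 0.20 rad from the measured slot, so the tip is probably entering. I'll press lightly without turning.

```bash
python3 -m handwheel '[[[0.3,0,0],0,1],[[0.6,0,0],0,1],[[0.9,0,0],0,1],[[0.9,0,0],0,1],[[0.9,0,0],0,1]]' 45; python3 -c "
from h import *
delta([.5004,.1453,.132],np.pi/2-.44); print(get_obs()['moment'])"
```

```text
time_s: 13.75
ee_pos: [0.5005, 0.1454, 0.135]
eef_rot: [-3.109, 1.561, 2.932]
force: [1.3, 2.6, 0.2]
grip_width: 0.0297
t 13.75 pos [0.5005 0.1454 0.135 ] tool x [-0.0093  0.002  -1.    ] jaw angle 1.3292 q6 -1.12 F [1.33 2.55 0.18] w 0.0297
 shift [ 3.  -0.1 -0. ] spin 0.19836512116581173
[ 0.68668656 -0.46425787 -0.02058704]
```

```bash
python3 -m handwheel '[[[0.3,0,0],0.01,1],[[0.6,0,0],0.02,1],[[0.9,0,0],0.04,1],[[0.9,0,0],0.04,1],[[0.9,0,0],0.04,1]]' 45; python3 -c "
from h import *
delta([.5004,.1453,.132],np.pi/2-.44); print(get_obs()['moment'])"
```

```text
time_s: 14.25
ee_pos: [0.5005, 0.1454, 0.134]
eef_rot: [-3.075, 1.561, 2.927]
force: [1.0, 3.2, -2.2]
grip_width: 0.0295
t 14.25 pos [0.5005 0.1454 0.134 ] tool x [-0.0093  0.002  -1.    ] jaw angle 1.2891 q6 -1.08 F [ 1.04  3.23 -2.2 ] w 0.0295
 shift [ 2.  -0.1 -0. ] spin 0.15834581202310116
[ 0.84764076 -0.55620027 -0.08246225]
```

```bash
python3 -m handwheel '[[[0.3,0,0],0,1],[[0.6,0,0],0,1],[[1,0,0],0,1],[[1,0,0],0,1],[[1,0,0],0,1]]' 45; python3 -m handwheel '[[[0.3,0,0],0.01,1],[[0.6,0,0],0.02,1],[[1,0,0],0.04,1],[[1,0,0],0.04,1],[[1,0,0],0.04,1]]' 45; python3 -c "
from h import *
delta([.5004,.1453,.132],np.pi/2-.44); print(get_obs()['moment'])"
```

```text
time_s: 14.75
ee_pos: [0.5004, 0.1454, 0.1329]
eef_rot: [-3.076, 1.561, 2.925]
force: [1.4, 3.1, -1.9]
grip_width: 0.0292
time_s: 15.25
ee_pos: [0.5005, 0.1455, 0.1322]
eef_rot: [-3.049, 1.562, 2.913]
force: [-0.9, 3.4, 3.9]
grip_width: 0.0295
t 15.25 pos [0.5005 0.1455 0.1322] tool x [-0.0091  0.0021 -1.    ] jaw angle 1.2492 q6 -1.04 F [-0.87  3.41  3.87] w 0.0295
 shift [ 0.2 -0.2 -0.1] spin 0.11841115244182143
[ 0.6994743  -0.18020263  0.05068865]
```

```bash
python3 - <<'E'
from h import *
im,d,P,i=cloud("wrist"); Z=P[...,2]; r=np.hypot(P[...,0]-.5,P[...,1]-.1453)
m=(r<.025)&(r>.017)&(P[...,0]<.493)&(Z<.125); print("flange top",m.sum(),np.percentile(Z[m],[10,50,90]))
m=(r<.034)&(r>.0275)&(P[...,0]<.493)&(Z>.08); print("outside",m.sum(),np.percentile(Z[m],[10,50,90]) if m.sum() else 0)
c=P[(abs(Z-.072)<.004)&(r<.09)&(r>.04)]; print("case top",np.median(c[:,2]))
E
```

```text
flange top 932 [0.10682002 0.1099327  0.11967355]
outside 7572 [0.2273756  0.23612022 0.23927222]
case top 0.07087686310543483
```

```bash
python3 -m handwheel '[[[0.3,0,0],0,1],[[0.6,0,0],0,1],[[0.8,0,0],0,1],[[0.8,0,0],0,1],[[0.8,0,0],0,1]]' 45; python3 -c "
from h import *
delta([.5004,.1453,.132],np.pi/2-.44); print(get_obs()['moment'])
im,d,P,i=cloud('wrist'); Z=P[...,2]; r=np.hypot(P[...,0]-.5,P[...,1]-.1453)
m=(r<.025)&(r>.017)&(P[...,0]<.493)&(abs(Z-.11)<.008); print(np.histogram(Z[m],np.arange(.102,.118,.001)))
cv2.imwrite('pics/w4.png',im[150:350,160:420])"
```

```text
time_s: 15.8
ee_pos: [0.5005, 0.1455, 0.1322]
eef_rot: [-3.069, 1.562, 2.893]
force: [-4.7, 2.2, 10.9]
grip_width: 0.0299
t 15.8 pos [0.5005 0.1455 0.1322] tool x [-0.0086  0.0022 -1.    ] jaw angle 1.2494 q6 -1.041 F [-4.73  2.18 10.88] w 0.0299
 shift [ 0.2 -0.2 -0.1] spin 0.11860861338507855
[ 0.5988318   0.52898097 -0.04663479]
(array([  6,  34,  15,  23,  25,  17,  66, 311, 312,  27,   0,   0,   0,
         0,   0]), array([0.102, 0.103, 0.104, 0.105, 0.106, 0.107, 0.108, 0.109, 0.11 ,
       0.111, 0.112, 0.113, 0.114, 0.115, 0.116, 0.117]))
```

View pics/w4.png

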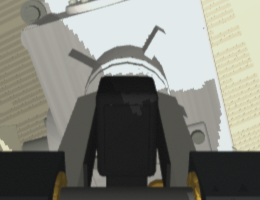

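The drive is firm at z 0.1322 and doesn't yield to about 14 N. The flange top reads 0.110, which is the flush height once the camera's bias is allowed for. I'll unload, let go and back off upward.

```bash
python3 -m handwheel '[[[-0.2,0,0],0,1],[[-0.2,0,0],0,0.5],[[-0.2,0,0],0,0],[[-0.2,0,0],0,-0.2],[[-0.2,0,0],0,-0.2]]' 20
python3 -m handwheel '[[[-5,0,0],0,-0.2],[[-15,0,0],0,-0.2],[[-35,0,0],0,-0.2],[[-60,0,0],0,-0.2],[[-90,0,0],0,-0.2]]'
python3 -m handwheel '[[[-30,0,-20],0,-0.2],[[-40,0,-20],0,-0.2],[[-40,0,-20],0,-0.2],[[-40,0,-20],0,-0.2],[[-40,0,-20],0,-0.2]]'
python3 - <<'E'
from h import *
for n in ("wrist","top"):
    im,d,P,i=cloud(n); Z=P[...,2]; r=np.hypot(P[...,0]-.5,P[...,1]-.1453)
    def rep(t,m):
        q=P[m]; R=cv2.minAreaRect((q[:,:2]*1000).astype(np.float32)); print(n,t,m.sum(),np.median(q[:,2]).round(4),np.round(R[0],1),np.round(R[1],1),round(R[2],1))
    rep("headtop",(Z>.143)&(Z<.156)&(r<.06)); rep("flange",(abs(Z-.11)<.003)&(r<.03))
    c=P[(abs(Z-.072)<.004)&(r<.09)&(r>.04)]; print("case top",np.median(c[:,2]))
    cv2.imwrite(f"pics/end_{n}.png",im)
a=cv2.imread("pics/end_wrist.png");cv2.imwrite("pics/end.png",a)
print(get_obs()["force"],get_obs()["grip_width"])
E
```

```text
time_s: 16.35
ee_pos: [0.5005, 0.1453, 0.1322]
eef_rot: [-3.028, 1.562, 2.934]
force: [-0.4, 0.1, -0.3]
grip_width: 0.0506
time_s: 16.85
ee_pos: [0.501, 0.1451, 0.2236]
eef_rot: [-2.996, 1.561, 2.965]
force: [-0.5, -0.5, 0.6]
grip_width: 0.0567
time_s: 17.35
ee_pos: [0.4823, 0.1511, 0.2623]
eef_rot: [-2.915, 1.559, 3.047]
force: [-0.6, 0.3, 0.7]
grip_width: 0.0566
wrist headtop 2003 0.1502 [507.2 143. ] [29.9 60.4] 72.2
wrist flange 622 0.1097 [497.  146.5] [50.7 43.9] 72.1
case top 0.07099040508747967
top headtop 79 0.1464 [526.3 133.8] [21.1 25.7] 84.6
top flange 3 0.1119 [514.9 123.1] [5.3 1.1] 27.9
case top 0.0727939134334532
[-0.50399754 -0.31613728 -0.57720367] 0.0563925214980409
```

View pics/end_wrist.png

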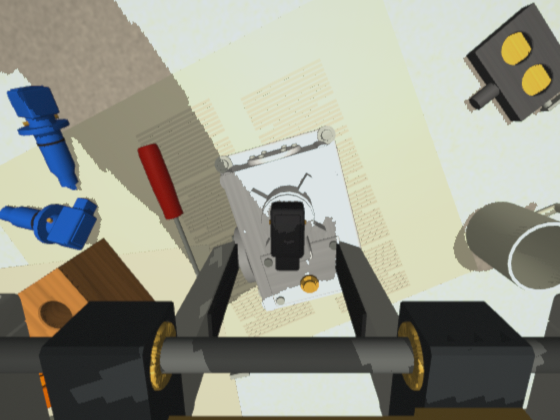

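The final wrist view shows the drive standing in the bore (head at 287,235), clear of the open fingers. Head top reads 0.150 and the axis is at (0.5001, 0.1453), so it is flush and centred.

```bash
python3 -c "
from station import *
hand_in()"
```

```text
the job is handed in; nothing more can be done
```

The sensor drive is seated in the gearcase bore with its flange flush on the rim. It has been let go, and the job was handed in at about 17.5 s of the 64 s allowed.

**What I did:** I lifted the drive from the block and lowered it into the bore about 0.4 rad off the slot. I then turned it clockwise under a light press until it began to drop. The wrist camera's depth picture had already shown the slot at about -0.44 rad in world yaw. After the drop started I added two 0.04 rad turns while it sank, because the tang was still entering at an angle. It came home at -0.32 rad, inside the slot's play.

**Last checks:**

| Check | Reading |
|---|---|
| Flange top (wrist camera) | 0.1097 m; flush is 0.111 m, less a camera bias of about 1 mm |
| Head top (wrist camera) | 0.1502 m; flush is 0.151 m, with the same bias |
| Drive axis to bore centre | within about 1 mm |
| Highest press while seating | about 14 N, with no further movement |
| Gripper | open and clear, force about zero |

**Not confirmed:**
- **Geartrain:** I could not read its angle directly. Twisting torque at the tool was about 0.08 N m or less at the end of each step I checked, against its 0.3 N m of friction.
- **First contact:** the tool stood 1 to 2 mm lower than expected when the tang met the coupling, and sank about 1 mm more during the first turns. I did not find out why.
- **Top camera:** its last picture was no use for checking the drive, as too little of the flange and head was picked up, probably because the arm was in the way.
- **Other objects:** I did not re-measure them. No unexpected contact showed in the force readings.

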